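# Start a new differential blood count and log its first field

## Task

Start a new blood cell count on the desktop cell counter: tap its blue key at the right end to clear it, then the leftmost white key for the first cell in the field, then the red key for the nucleated red cell beside it, and last click down the lever on top of the hand tally to mark the field as done. Tap lightly with a fingertip, one key at a time, letting each come up again, and press no other key. Nothing is picked up: leave the tally standing upright where it is and the other things on the desk undisturbed.

Things in the scene. Friction and masses are not known exactly. Their poses are not given: they have to be found in the camera images.
- diff_counter: cream desktop cell counter with a lit red display, 110 mm deep (x), 190 wide (y), 65 high at the back; it does not slide. Origin: centre of its underside; x to its back, y to its left seen from the keys, z up. Its row of 8 keys, left to right: six white, one red, one blue, 22 mm apart along y; caps 16 mm wide (y), 19 deep (x), about 6 mm proud of the panel, which slopes down in front of them
- blue_key (a point): centre of the top of the blue key (right end of the row, the clear key), about 34 mm above the desk; the cap's top slopes down 0.18 rad towards the front; same axes as the counter
- white_key_1 (a point): centre of the top of the leftmost white key, otherwise as the blue key
- red_key (a point): centre of the top of the red key, just left of the blue one, otherwise as the blue key
- diff_counter_key_7 (a joint): the blue key (clear) of the cell counter: 0 up, grows as it is pressed straight down, 0.003 m is its stop; sprung, it pushes back about 1 N at first and 9 N at the stop, counts as tapped from 0.001 m (about 4 N) and comes up by itself to within 0.4 mm
- diff_counter_key_0 (a joint): the leftmost white key of the cell counter: 0 up, grows as it is pressed straight down, 0.003 m is its stop; sprung, it pushes back about 1 N at first and 9 N at the stop, counts as tapped from 0.001 m (about 4 N) and comes up by itself to within 0.4 mm
- diff_counter_key_6 (a joint): the red key of the cell counter: 0 up, grows as it is pressed straight down, 0.003 m is its stop; sprung, it pushes back about 1 N at first and 9 N at the stop, counts as tapped from 0.001 m (about 4 N) and comes up by itself to within 0.4 mm
- tally_lever_end (a point): the place to press on the thumb lever of the hand tally: the top of the lever near its free end, 53 mm above the desk. The lever is a flat bar 10 mm wide along the top of the tally, hinged at its y+ end; the point's y axis runs along the lever towards the hinge, 27 mm away, x across it, z up
- tally_center (a point): middle of the hand tally, 23 mm above the desk: a round silvery click counter standing loose and upright on the desk, 22 mm thick (its x), 46 mm along its y under the lever (74 mm with ring and knob), 54 mm high with the lever, 0.11 kg; z up
- tally_lever (a joint): thumb lever of the hand tally: 0 up, grows as it is pressed down, 0.244 rad is its stop (about 6.5 mm down at the place to press); sprung, it needs about 0.7 to 3.5 N there, counts as clicked from 0.15 rad and comes up by itself to within about 0.06 rad
- diff_counter_key_1 (a joint): white key number 2 from the left of the cell counter, not to be pressed (0 up, 0.003 m down)
- diff_counter_key_2 (a joint): white key number 3 from the left of the cell counter, not to be pressed (0 up, 0.003 m down)
- diff_counter_key_3 (a joint): white key number 4 from the left of the cell counter, not to be pressed (0 up, 0.003 m down)
- diff_counter_key_4 (a joint): white key number 5 from the left of the cell counter, not to be pressed (0 up, 0.003 m down)
- diff_counter_key_5 (a joint): white key number 6 from the left of the cell counter, not to be pressed (0 up, 0.003 m down)
- dropper_bottle: bystander, loose, to be left alone: brown glass dropper bottle with a black rubber bulb, 29 mm across, 102 mm tall; origin at the centre of its underside
- oil_bottle: bystander, loose, to be left alone: small bottle with a blue cap, 35 mm across, 66 mm tall; origin at the centre of its underside
- eyepiece: bystander, loose, to be left alone: black spare eyepiece standing on end, 39 mm across, 46 mm tall; origin at the centre of its underside
- eraser: bystander, loose, to be left alone: blue and white eraser, 19 x 44 x 12 mm; origin at the centre of its underside
- slide_box: bystander, loose, to be left alone: green slide box with a window in its lid, 73 x 105 x 34 mm, shut; origin at the centre of its underside
Mind the look-alikes: they are no part of the job. What is shaped like the part that bears tally_lever_end but pink is not meant.

How it is judged (in metres and radians):
On the way, in this order (a step that is already met when the one before it is completed fails the run):
1. the blue key is tapped down, alone (value of joint diff_counter_key_7 above 0.001 m and value of joint each of diff_counter_key_0, diff_counter_key_1, diff_counter_key_2, diff_counter_key_3, diff_counter_key_4, diff_counter_key_5, diff_counter_key_6 below 0.0007 m and value of joint tally_lever below 0.1 rad), for 0.04 s.
2. the blue key is let up again (value of joint each of diff_counter_key_0, diff_counter_key_1, diff_counter_key_2, diff_counter_key_3, diff_counter_key_4, diff_counter_key_5, diff_counter_key_6, diff_counter_key_7 below 0.0007 m and value of joint tally_lever below 0.1 rad), for 0.1 s.
3. the leftmost white key is tapped down, alone (value of joint diff_counter_key_0 above 0.001 m and value of joint each of diff_counter_key_1, diff_counter_key_2, diff_counter_key_3, diff_counter_key_4, diff_counter_key_5, diff_counter_key_6, diff_counter_key_7 below 0.0007 m and value of joint tally_lever below 0.1 rad), for 0.04 s.
4. the leftmost white key is let up again (all of step 2), for 0.1 s.
5. the red key is tapped down, alone (value of joint diff_counter_key_6 above 0.001 m and value of joint each of diff_counter_key_0, diff_counter_key_1, diff_counter_key_2, diff_counter_key_3, diff_counter_key_4, diff_counter_key_5, diff_counter_key_7 below 0.0007 m and value of joint tally_lever below 0.1 rad), for 0.04 s.
6. the red key is let up again (all of step 4), for 0.1 s.
7. the lever of the hand tally is clicked down, with no key of the counter pressed (value of joint tally_lever above 0.15 rad and value of joint each of diff_counter_key_0, diff_counter_key_1, diff_counter_key_2, diff_counter_key_3, diff_counter_key_4, diff_counter_key_5, diff_counter_key_6, diff_counter_key_7 below 0.0007 m), for 0.04 s.
At the end, for the whole second after the job is handed in: After the four taps in order, all eight keys (within 0.7 mm) and the tally's lever (within 0.1 rad) are up again, the tally stands upright (within 0.1 rad) within 20 mm of where it was, the other loose things are within 15 mm of where they were (all of step 6 and angle between tally_center's own z axis and vertical below 0.1 rad and distance of tally_center from where it was at the start of the episode below 0.02 m and distance of each of dropper_bottle, oil_bottle, eyepiece, eraser, slide_box from where it was at the start of the episode below 0.015 m); the robot touches nothing.
It fails at once if one of the other five white keys is pressed (1 mm or more) (value of joint any of diff_counter_key_1, diff_counter_key_2, diff_counter_key_3, diff_counter_key_4, diff_counter_key_5 above 0.001 m).
It fails at once if two of the keys, or a key and the tally's lever, are down at the same time (value of joint each of diff_counter_key_0, diff_counter_key_6 above 0.001 m or value of joint each of diff_counter_key_0, diff_counter_key_7 above 0.001 m or value of joint each of diff_counter_key_6, diff_counter_key_7 above 0.001 m or (value of joint diff_counter_key_0 above 0.001 m and value of joint tally_lever above 0.15 rad) or (value of joint diff_counter_key_6 above 0.001 m and value of joint tally_lever above 0.15 rad) or (value of joint diff_counter_key_7 above 0.001 m and value of joint tally_lever above 0.15 rad)).
It fails at once if the counter or the tally is pressed with more than 25 N (contact force between diff_counter and the arm above 25 N or contact force between any of diff_counter, tally and the fingers above 25 N).
It fails at once if the tally is lifted 8 mm, tipped by 0.25 rad or shifted by 25 mm (height (world z) of tally_center above 0.031 m or angle between tally_center's own z axis and vertical above 0.25 rad or distance of tally_center from where it was at the start of the episode above 0.025 m).
It fails at once if a bystander is moved by more than 20 mm (distance of any of dropper_bottle, oil_bottle, eyepiece, eraser, slide_box from where it was at the start of the episode above 0.02 m).
It also fails if it takes over 58 s, if anything falls off the work surface, if the arm or the gripper's body presses on something with over 40 N, if the wrist force passes 120 N, or if a joint passes its speed limit or range.

## Robot

A 6-joint arm with a two-finger parallel gripper is mounted at the origin on a cart in front of the work surface, level with it; the furniture and walls round the work are solid. World frame = base frame: x ahead of the robot, y to its left, z up, the work surface at z = 0. Lengths are in mm, angles in rad, forces in N, time in s.
With the tool pointing down it reaches from about 250 to 800 mm from the base axis. Payload 3.9 kg.
Tool frame: the origin (TCP) lies midway between the tips of the shut fingers; the grasp point (between the pads) lies arm.grip_depth behind it (arm.grip_depth is the distance from the TCP to the grasp point, in mm); z points along the fingers, y is the line along which they close (so a half turn about z gives the same grasp; the last joint's range is limited). The gripper opens to 85 mm and grips with 20 to 120 N. Pads are 22 mm wide; open, the fingers measure 114 mm over their backs; the gripper's body (76 mm by 85 mm) begins 54 mm behind the grasp point. The pads swing forward as they close: fully open they stand 13 mm farther back than shut.
Start: joints at [1.24, 0.26, -0.138, 1.173, 0, 1.571], TCP at [170.515, 496.528, 231.304] pointing down, gripper open.
Joint ranges: [-2.78, 2.78], [-0.83, 1.72], [-1.28, 1.37], [-1.9, 2.12], [-1.57, 1.48], [-3.14, 3.14]. Speed limits (rad/s): [2.57, 2.57, 3.14, 3.14, 3.14, 3.14].

## Interface

Orientations are given as [roll, pitch, yaw] about the fixed x, y, z axes, in that order (R = Rz(yaw) Ry(pitch) Rx(roll)).
In Python, from cell import arm gives the robot as it stands. The module is installed in compiled form; this text tells all that it offers.
- The arm moves only by the tool servo_tool, never from a script. Its argument "plan" is a list of rows, each an object with "slide": the shift along the world's x, y, z in m, a list of three; "twist": the turn, a rotation vector about the world's x, y, z in rad, a list of three; "fingers": the gripper command: -1 is shut, 1 is fully open, values between are in proportion. A call has 1 to 12 rows; each row is the pose to reach, as a shift and turn from the pose commanded when the call began; what a row does not reach only later rows make up. A row lasts 1/12 s, in which the tool goes at most 41.7 mm and 7.16 degrees, less where a joint would pass 70% of its speed; a pose out of reach is approached as far as the arm can. A call with a gripper value outside its range is refused whole. The fingers move at their own pace and stop on an object; the grip force is fixed at half the most. Time passes only in rows, so rows that repeat a pose let the fingers close. It gives the time, the measured TCP pose, the force, the opening and the grip force at its end, in the units of the state.
- arm.read_state(): the state, without advancing time (a new reading comes with each control period).
- arm.grab_frame(name): name is "scene" or "side" or "wrist"; returns the picture (480x640x3 uint8, red, green, blue); there is no depth.
- arm.camera_model(name): a dict with "K" (3x3 intrinsics, pixels), "view" (4x4, takes a point from world to camera coordinates). Camera axes: x right, y down, z forward; pixel columns grow to the right and rows downward; lengths in mm; the calibration is good to about 2 mm. A picture is of the moment at which its call begins: read the wrist's pose just before it. camera_model takes no time and is no camera call; for the wrist camera it gives the pose at the moment of the call.
- arm.close_job(): hands the job in; it is judged then, once.
The state is a dict: "t": time; "q": joint angles; "qvel": joint speeds; "joint_torque": joint torques, N m; "tool_pos": TCP position; "ee_rot": TCP orientation; "contact_force": force on the tool from outside, world axes, zero at the start; "torque": the same for the moment, N m; "width": finger opening in mm; "grasp_force": force on a finger pad.
Only numpy, scipy, OpenCV 4.12 (cv2) and the standard library are available. Lean on these libraries where they do the work, as an engineer would, in place of code of your own. Each camera call takes 0.05 s, during which the arm holds its last target. There are 200 camera calls.

## Working session

There is one attempt and no reset: what is moved stays moved. The work goes in short steps, Python scripts to look and compute and a tool call to move; the robot and the scene stay as the last step left them, time stands still between calls to the robot, and variables do not carry over. Pictures are saved under pics/ and viewed, at most 10 in all, crops included, and the job is handed in when it is done.

Besides the shell and the picture viewer there is one more tool, called after "Call:" as name(argument=value, ...), one argument or row to a line, values as JSON. servo_tool: Moves the arm, as the interface text tells. Its arguments: {"type":"object","properties":{"plan":{"type":"array"}},"required":["plan"]}

```bash
mkdir -p pics
python3 - <<'E'
from cell import arm
import cv2,numpy as np
for n in("scene","side"):
    f=arm.grab_frame(n); cv2.imwrite(f"pics/{n}0.png",f[:,:,::-1])
    m=arm.camera_model(n); print(n,np.round(m["K"],1).tolist(),np.round(m["view"],4).tolist())
s=arm.read_state(); print(s["t"],s["tool_pos"],s["ee_rot"],s["width"],arm.grip_depth)
E
```

```text
scene [[504.2, 0.0, 322.7], [0.0, 504.2, 246.5], [0.0, 0.0, 1.0]] [[-0.8116, -0.5842, 0.0005, 461.5209], [-0.2239, 0.3103, -0.9239, 150.8295], [0.5396, -0.7499, -0.3827, 1288.8805], [0.0, 0.0, 0.0, 1.0]]
side [[474.6, 0.0, 318.6], [0.0, 474.6, 241.2], [0.0, 0.0, 1.0]] [[0.9805, -0.1965, -0.0005, -473.9395], [-0.113, -0.5622, -0.8192, 152.5048], [0.1607, 0.8033, -0.5735, 1070.2998], [0.0, 0.0, 0.0, 1.0]]
0.1 [170.32273159 495.96280202 230.53772434] [-3.13984076e+00 -3.65817624e-06  2.81076864e+00] 85.35952725695174 18.700000000000003
```

View pics/scene0.png

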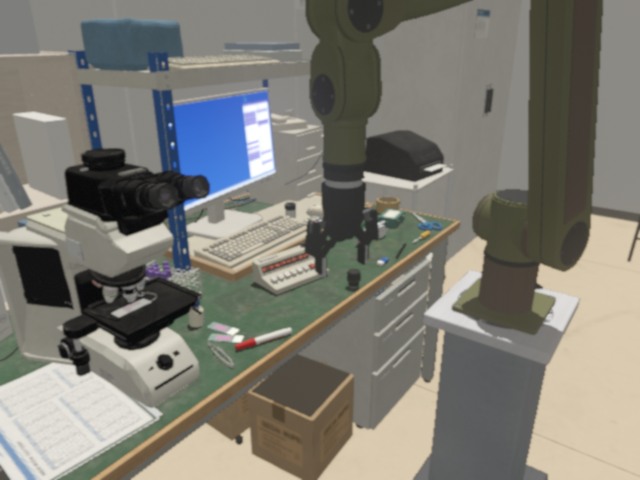

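View pics/side0.png

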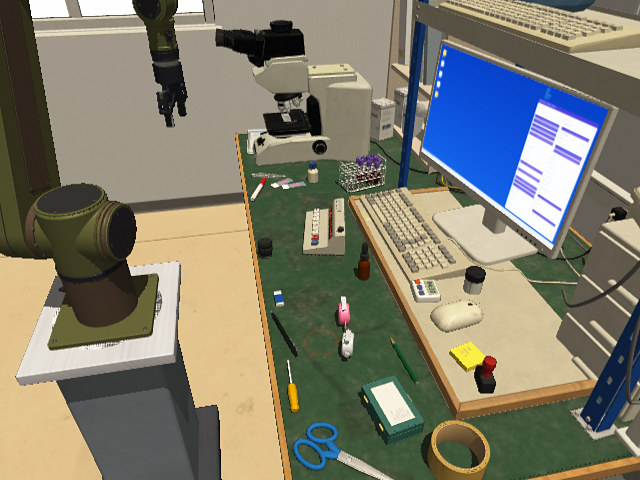

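The scene view shows the counter around (288,270), partly hidden by the gripper. In the side view the counter is at (325,226), the silvery tally at (347,343), its pink look-alike at (343,312), the dropper at (363,262), the eraser at (279,298) and the eyepiece at (265,246).

```bash
cat > h.py <<'E'
import numpy as np
def ray(m,uv,z):
    K=np.array(m["K"]);V=np.array(m["view"]);R=V[:3,:3];c=-R.T@V[:3,3]
    d=R.T@np.linalg.solve(K,[uv[0],uv[1],1]);return c+d*(z-c[2])/d[2]
def proj(m,p):
    q=np.array(m["view"])@np.r_[p,1];w=np.array(m["K"])@q[:3];return w[:2]/w[2]
E
python3 - <<'E'
import cv2
from h import *
from cell import arm
m=arm.camera_model("side")
for uv,z in(((313,240),34),((347,336),53),((343,300),53),((363,275),0)): print(uv,ray(m,uv,z).round(0))
f=cv2.imread("pics/side0.png")
a=cv2.resize(f[190:270,290:360],None,fx=7,fy=7,interpolation=2)
b=cv2.resize(f[285:365,310:345+20],None,fx=5,fy=7,interpolation=2)
cv2.imwrite("pics/c1.png",cv2.hconcat([a,b]))
E
```

```text
(313, 240) [494. 128.  34.]
(347, 336) [ 493. -235.   53.]
(343, 300) [ 510. -132.   53.]
(363, 275) [596.   3.   0.]
```

View pics/c1.png

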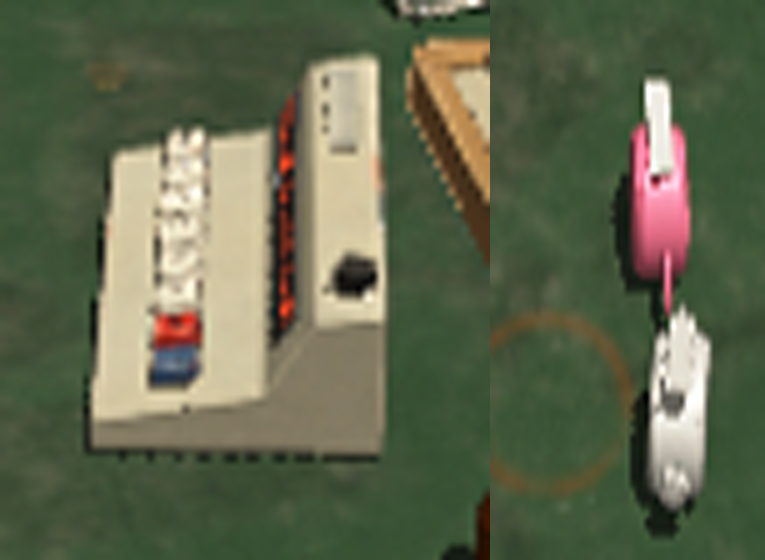

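The crop confirms it: the blue key is at crop (174,364) with the red one beyond it, and white key 1 is at the far end (186,137). The silver tally is the near one and the pink look-alike is behind it. Next I go over the counter with the wrist camera.

Run:
```python
from h import *
from cell import arm
m=arm.camera_model("side")
f=lambda u,v:(290+u/7,190+v/7)
b=ray(m,f(174,364),34);w=ray(m,f(186,137),34);print(b,w,np.linalg.norm(b-w),np.arctan2(*(w-b)[[0,1]]))
w=arm.camera_model("wrist");V=w["view"];print(np.round(V,3).tolist(),w["K"]);print(-V[:3,:3].T@V[:3,3])
```

```text
[497.23053886 118.097857    34.        ] [532.72799192 275.56572625  34.        ] 161.4193266588584 0.22172048964664154
[[0.326, 0.945, -0.003, -523.461], [0.905, -0.312, 0.291, -36.339], [0.274, -0.097, -0.957, 380.16], [0.0, 0.0, 0.0, 1.0]] [[421.40854474   0.         317.05762292]
 [  0.         421.40854474 243.64228172]
 [  0.           0.           1.        ]]
[ 99.61574367 520.41592854 372.95774675]
```

Call:
servo_tool(
  plan=[
    {"slide": [0.04, -0.03, 0.02], "twist": [0, 0, 0], "fingers": -1},
    {"slide": [0.08, -0.06, 0.02], "twist": [0, 0, 0], "fingers": -1},
    {"slide": [0.12, -0.09, 0.02], "twist": [0, 0, 0], "fingers": -1},
    {"slide": [0.14, -0.12, 0.02], "twist": [0, 0, 0], "fingers": -1},
    {"slide": [0.16, -0.16, 0.02], "twist": [0, 0, 0], "fingers": -1},
    {"slide": [0.18, -0.2, 0.02], "twist": [0, 0, 0], "fingers": -1},
    {"slide": [0.2, -0.24, 0.02], "twist": [0, 0, 0], "fingers": -1},
    {"slide": [0.22, -0.27, 0.02], "twist": [0, 0, 0], "fingers": -1},
    {"slide": [0.24, -0.3, 0.02], "twist": [0, 0, 0], "fingers": -1},
    {"slide": [0.26, -0.33, 0.02], "twist": [0, 0, 0], "fingers": -1},
    {"slide": [0.26, -0.33, 0.02], "twist": [0, 0, 0], "fingers": -1},
    {"slide": [0.26, -0.33, 0.02], "twist": [0, 0, 0], "fingers": -1},
  ],
)

```text
t: 1.1
tool_pos: [431.9, 163.7, 250.9]
ee_rot: [-3.141, 0.0, 2.805]
contact_force: [0.4, -0.2, -0.5]
width: 0.3
grasp_force: 0.0
```

Run:
```python
from cell import arm
import cv2
m=arm.camera_model("wrist");f=arm.grab_frame("wrist")
import pickle;pickle.dump(m,open("w1.pkl","wb"))
cv2.imwrite("pics/w1.png",f[:,:,::-1]);print(arm.read_state()["q"])
```

```text
[ 3.65871278e-01  1.43553215e-01 -2.37782685e-01  1.19037627e+00
  3.55814204e-04  7.00402150e-01]
```

View pics/w1.png

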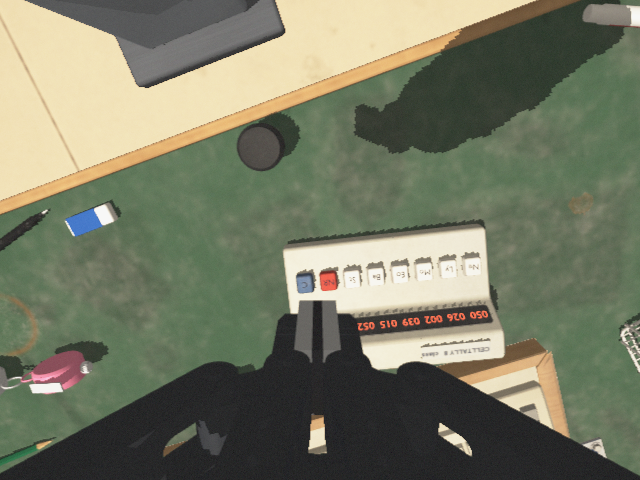

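The wrist view shows blue at (305,283), red at (328,280) and white key 1 at (472,264). I refine this in a crop.

Run:
```python
import cv2,pickle
from h import *
m=pickle.load(open("w1.pkl","rb"))
f=cv2.imread("pics/w1.png")
cv2.imwrite("pics/c2.png",cv2.resize(f[220:350,285:495],None,fx=3.8,fy=3.8,interpolation=2))
b=ray(m,(305,282),34);r=ray(m,(328.5,280),34);w=ray(m,(472,264),34)
print(b,r,w,np.linalg.norm(b-w),np.arctan2(*(w-b)[[0,1]]))
print(proj(m,[431.9,163.7,250.9]),m["view"]@[431.9,163.7,250.9,1])
```

```text
[495.09665378 128.98370286  34.        ] [500.36454301 149.94638877  34.        ] [528.60862773 277.36131536  34.        ] 152.11498378070212 0.2221290453173194
[317.98824113 324.17780457] [  0.34897996  30.20065968 158.02735977   1.        ]
```

View pics/c2.png

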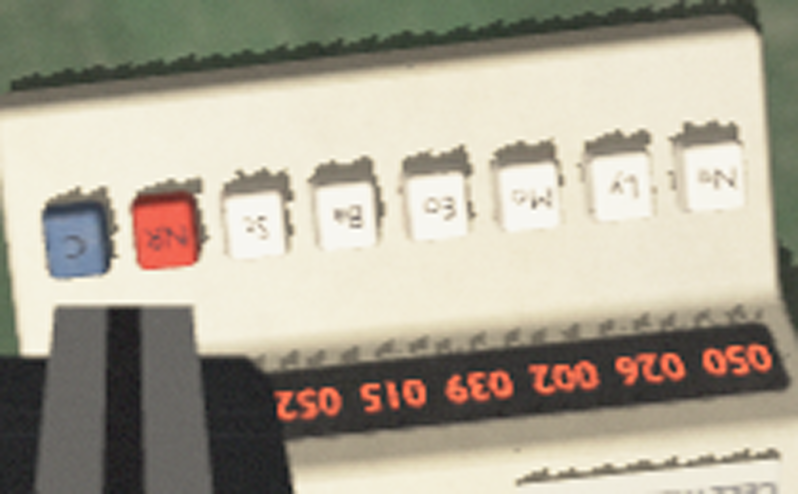

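The tip is only about 15 mm across along its closing axis, so I align that axis with the key row. Then I come down above the blue key.

Call:
servo_tool(
  plan=[
    {"slide": [0.03, -0.017, 0.0], "twist": [0, 0, 0.06], "fingers": -1},
    {"slide": [0.0595, -0.0345, -0.01], "twist": [0, 0, 0.114], "fingers": -1},
    {"slide": [0.0595, -0.0345, -0.045], "twist": [0, 0, 0.114], "fingers": -1},
    {"slide": [0.0595, -0.0345, -0.08], "twist": [0, 0, 0.114], "fingers": -1},
    {"slide": [0.0595, -0.0345, -0.115], "twist": [0, 0, 0.114], "fingers": -1},
    {"slide": [0.0595, -0.0345, -0.15], "twist": [0, 0, 0.114], "fingers": -1},
    {"slide": [0.0595, -0.0345, -0.18], "twist": [0, 0, 0.114], "fingers": -1},
    {"slide": [0.0595, -0.0345, -0.196], "twist": [0, 0, 0.114], "fingers": -1},
    {"slide": [0.0595, -0.0345, -0.2], "twist": [0, 0, 0.114], "fingers": -1},
    {"slide": [0.0595, -0.0345, -0.2], "twist": [0, 0, 0.114], "fingers": -1},
    {"slide": [0.0595, -0.0345, -0.2], "twist": [0, 0, 0.114], "fingers": -1},
  ],
)

```text
t: 2.07
tool_pos: [490.3, 133.1, 52.0]
ee_rot: [3.141, 0.001, 2.926]
contact_force: [0.2, -0.0, -0.2]
width: -0.0
grasp_force: 0.0
```

Run:
```python
from cell import arm
import cv2,pickle
from h import *
s=arm.read_state();m=arm.camera_model("wrist");f=arm.grab_frame("wrist")
pickle.dump(m,open("w2.pkl","wb"))
cv2.imwrite("pics/w2.png",f[:,:,::-1]);print(s["tool_pos"],s["ee_rot"],s["q"],s["contact_force"],proj(m,s["tool_pos"]))
b=np.array([495.4,128.0,34]);d=np.array([.2225,.975,0])
for k in(0,1,2,7):print(k,proj(m,b+22*k*d))
```

```text
[490.29889151 133.08425686  52.00241181] [3.14099526e+00 5.73892124e-04 2.92626467e+00] [ 2.64881861e-01  3.78054747e-01 -4.79145040e-01  7.12811579e-01
  2.64712203e-04  4.80209778e-01] [ 0.21720944 -0.0316467  -0.20876841] [317.75426506 324.2083301 ]
0 [308.4798574 316.9267451]
1 [360.84653104 317.2739469 ]
2 [413.18699719 317.62097495]
7 [674.49690336 319.35351332]
```

View pics/w2.png

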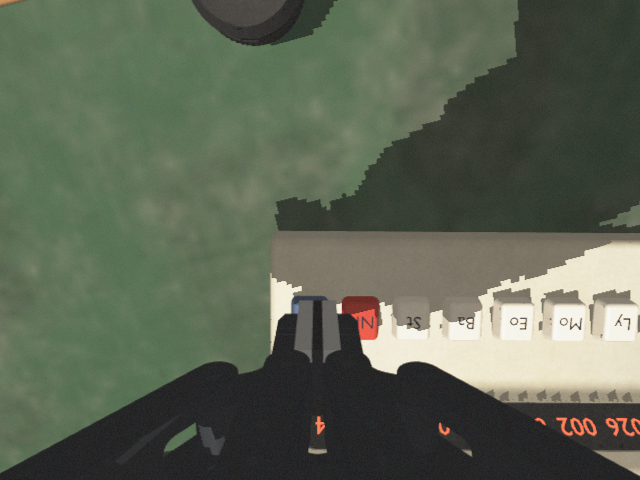

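The row lines up with the image (red predicted at (361,317), seen at (361,318)), so the estimate holds. I shift to the blue key and come down to just above it.

Call:
servo_tool(
  plan=[
    {"slide": [0.0012, -0.0042, 0], "twist": [0, 0, 0], "fingers": -1},
    {"slide": [0.0012, -0.0042, -0.007], "twist": [0, 0, 0], "fingers": -1},
    {"slide": [0.0012, -0.0042, -0.013], "twist": [0, 0, 0], "fingers": -1},
    {"slide": [0.0012, -0.0042, -0.015], "twist": [0, 0, 0], "fingers": -1},
    {"slide": [0.0012, -0.0042, -0.015], "twist": [0, 0, 0], "fingers": -1},
    {"slide": [0.0012, -0.0042, -0.015], "twist": [0, 0, 0], "fingers": -1},
  ],
)

```text
t: 2.62
tool_pos: [490.9, 127.7, 36.0]
ee_rot: [-3.141, -0.001, 2.925]
contact_force: [-0.1, 0.7, 0.4]
width: 0.0
grasp_force: 0.0
```

Call:
servo_tool(
  plan=[
    {"slide": [0, 0.001, -0.001], "twist": [0, 0, 0], "fingers": -1},
    {"slide": [0, 0.001, -0.002], "twist": [0, 0, 0], "fingers": -1},
    {"slide": [0, 0.001, -0.002], "twist": [0, 0, 0], "fingers": -1},
    {"slide": [0, 0.001, -0.002], "twist": [0, 0, 0], "fingers": -1},
  ],
)

```text
t: 2.95
tool_pos: [491.5, 129.0, 34.4]
ee_rot: [3.141, 0.0, 2.925]
contact_force: [0.0, -0.3, 0.7]
width: -0.5
grasp_force: 0.2
```

Call:
servo_tool(
  plan=[
    {"slide": [0, 0, -0.001], "twist": [0, 0, 0], "fingers": -1},
    {"slide": [0, 0, -0.0015], "twist": [0, 0, 0], "fingers": -1},
    {"slide": [0, 0, -0.0015], "twist": [0, 0, 0], "fingers": -1},
    {"slide": [0, 0, -0.0015], "twist": [0, 0, 0], "fingers": -1},
  ],
)

```text
t: 3.28
tool_pos: [491.7, 128.9, 33.2]
ee_rot: [3.141, 0.001, 2.925]
contact_force: [-0.5, 1.3, 5.3]
width: 0.2
grasp_force: 2.3
```

Call:
servo_tool(
  plan=[
    {"slide": [0, 0, -0.0007], "twist": [0, 0, 0], "fingers": -1},
    {"slide": [0, 0, -0.0007], "twist": [0, 0, 0], "fingers": -1},
  ],
)

```text
t: 3.45
tool_pos: [491.8, 128.9, 32.5]
ee_rot: [3.141, 0.001, 2.925]
contact_force: [-0.5, -0.6, 5.0]
width: -0.0
grasp_force: 2.7
```

Call:
servo_tool(
  plan=[
    {"slide": [0, 0, 0.008], "twist": [0, 0, 0], "fingers": -1},
    {"slide": [0, 0, 0.02], "twist": [0, 0, 0], "fingers": -1},
    {"slide": [0, 0, 0.02], "twist": [0, 0, 0], "fingers": -1},
    {"slide": [0.007, 0.03, 0.02], "twist": [0, 0, 0], "fingers": -1},
    {"slide": [0.0145, 0.065, 0.02], "twist": [0, 0, 0], "fingers": -1},
    {"slide": [0.0225, 0.1, 0.02], "twist": [0, 0, 0], "fingers": -1},
    {"slide": [0.03, 0.13, 0.02], "twist": [0, 0, 0], "fingers": -1},
    {"slide": [0.0345, 0.15, 0.02], "twist": [0, 0, 0], "fingers": -1},
    {"slide": [0.0345, 0.15, 0.02], "twist": [0, 0, 0], "fingers": -1},
    {"slide": [0.0345, 0.15, 0.02], "twist": [0, 0, 0], "fingers": -1},
    {"slide": [0.0345, 0.15, 0.02], "twist": [0, 0, 0], "fingers": -1},
  ],
)

```text
t: 4.37
tool_pos: [524.7, 278.0, 51.4]
ee_rot: [-3.14, -0.001, 2.925]
contact_force: [0.2, -0.3, 0.0]
width: 0.2
grasp_force: 0.0
```

Run:
```python
from cell import arm
import cv2
from h import *
s=arm.read_state();m=arm.camera_model("wrist");f=arm.grab_frame("wrist")
cv2.imwrite("pics/w3.png",f[200:400,220:420,::-1].repeat(3,0).repeat(3,1)) 
print(s["tool_pos"],s["ee_rot"],s["contact_force"])
b=np.array([495.4,128.0,34]);d=np.array([.2225,.975,0])
for k in(6,7):print(k,3*(proj(m,b+22*k*d)-[220,200]))
```

```text
[524.70753965 277.97155864  51.37365751] [-3.13976120e+00 -1.46079661e-03  2.92484107e+00] [ 0.15574561 -0.32355629  0.02094109]
6 [144.23506741 343.92624917]
7 [302.24084961 344.95115901]
```

View pics/w3.png

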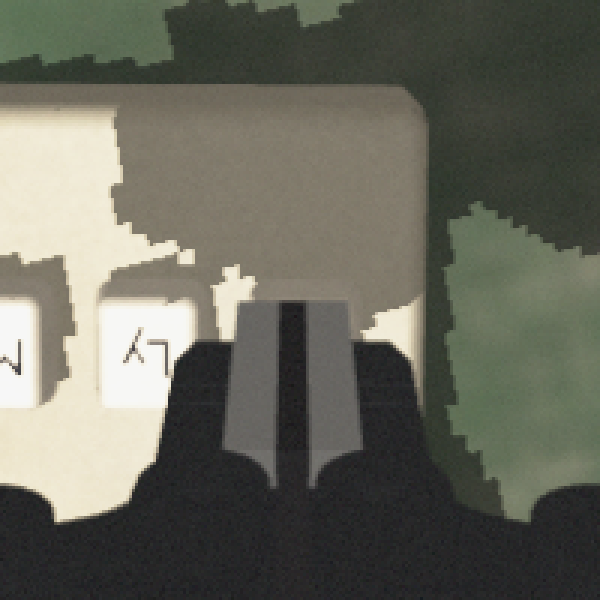

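The view shows the fingertip over white key 1 at crop (295,300), with "Ly" beside it at (148,353), well clear. I press.

Call:
servo_tool(
  plan=[
    {"slide": [0.0015, 0.0005, -0.006], "twist": [0, 0, 0], "fingers": -1},
    {"slide": [0.0015, 0.0005, -0.012], "twist": [0, 0, 0], "fingers": -1},
    {"slide": [0.0015, 0.0005, -0.015], "twist": [0, 0, 0], "fingers": -1},
    {"slide": [0.0015, 0.0005, -0.0165], "twist": [0, 0, 0], "fingers": -1},
    {"slide": [0.0015, 0.0005, -0.018], "twist": [0, 0, 0], "fingers": -1},
    {"slide": [0.0015, 0.0005, -0.019], "twist": [0, 0, 0], "fingers": -1},
    {"slide": [0.0015, 0.0005, -0.0195], "twist": [0, 0, 0], "fingers": -1},
    {"slide": [0.0015, 0.0005, -0.0195], "twist": [0, 0, 0], "fingers": -1},
  ],
)

```text
t: 5.08
tool_pos: [527.0, 278.4, 33.0]
ee_rot: [-3.14, 0.0, 2.924]
contact_force: [-2.1, -3.9, 4.1]
width: 0.0
grasp_force: 2.2
```

Call:
servo_tool(
  plan=[
    {"slide": [0, 0, -0.0007], "twist": [0, 0, 0], "fingers": -1},
    {"slide": [0, 0, -0.0007], "twist": [0, 0, 0], "fingers": -1},
  ],
)

```text
t: 5.25
tool_pos: [527.1, 278.5, 32.5]
ee_rot: [-3.14, 0.001, 2.924]
contact_force: [-1.6, -3.5, 5.5]
width: -0.1
grasp_force: 2.9
```

Call:
servo_tool(
  plan=[
    {"slide": [0, 0, -0.0004], "twist": [0, 0, 0], "fingers": -1},
    {"slide": [0, 0, 0.008], "twist": [0, 0, 0], "fingers": -1},
    {"slide": [0, 0, 0.02], "twist": [0, 0, 0], "fingers": -1},
    {"slide": [0, 0, 0.02], "twist": [0, 0, 0], "fingers": -1},
    {"slide": [-0.007, -0.03, 0.02], "twist": [0, 0, 0], "fingers": -1},
    {"slide": [-0.015, -0.065, 0.02], "twist": [0, 0, 0], "fingers": -1},
    {"slide": [-0.0235, -0.1, 0.02], "twist": [0, 0, 0], "fingers": -1},
    {"slide": [-0.03, -0.128, 0.02], "twist": [0, 0, 0], "fingers": -1},
    {"slide": [-0.03, -0.128, 0.02], "twist": [0, 0, 0], "fingers": -1},
    {"slide": [-0.03, -0.128, 0.02], "twist": [0, 0, 0], "fingers": -1},
    {"slide": [-0.03, -0.128, 0.02], "twist": [0, 0, 0], "fingers": -1},
  ],
)

```text
t: 6.17
tool_pos: [498.1, 152.0, 52.1]
ee_rot: [3.14, 0.001, 2.925]
contact_force: [0.0, -0.2, -0.9]
width: -0.2
grasp_force: 0.0
```

Run:
```python
from cell import arm
import cv2
from h import *
m=arm.camera_model("wrist");f=arm.grab_frame("wrist");s=arm.read_state()
cv2.imwrite("pics/w4.png",f[200:400,220:420,::-1].repeat(3,0).repeat(3,1)) 
print(s["tool_pos"],s["ee_rot"],s["contact_force"])
b=np.array([495.4,128.0,34]);d=np.array([.2225,.975,0])
for k in(0,1,2):print(k,3*(proj(m,b+22*k*d)-[220,200]))
```

```text
[498.26921061 152.39024502  52.12043855] [3.14014675e+00 1.26576391e-03 2.92543452e+00] [ 0.14685651  0.13159317 -0.11543922]
0 [120.56034938 327.55564509]
1 [278.54599041 328.30853933]
2 [436.43381797 329.06096742]
```

View pics/w4.png

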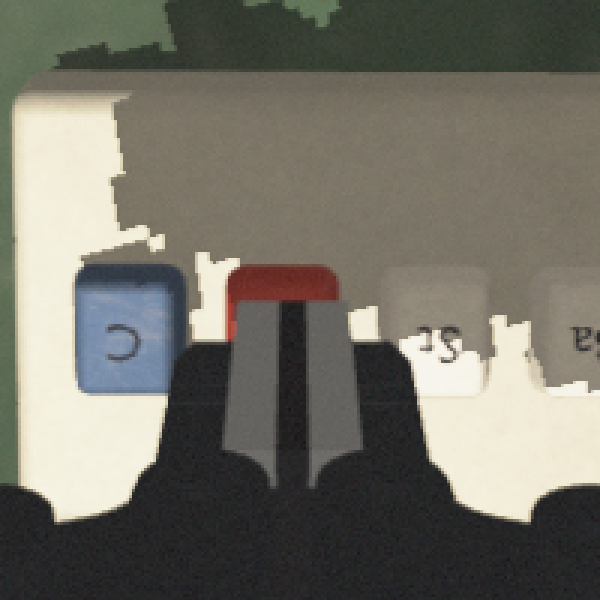

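The tip sits over the red key (crop 227–340, tip 235–352), slightly toward +y. I nudge −1.5 mm in y and press.

Call:
servo_tool(
  plan=[
    {"slide": [-0.001, -0.0015, -0.006], "twist": [0, 0, 0], "fingers": -1},
    {"slide": [-0.001, -0.0015, -0.012], "twist": [0, 0, 0], "fingers": -1},
    {"slide": [-0.001, -0.0015, -0.015], "twist": [0, 0, 0], "fingers": -1},
    {"slide": [-0.001, -0.0015, -0.0165], "twist": [0, 0, 0], "fingers": -1},
    {"slide": [-0.001, -0.0015, -0.018], "twist": [0, 0, 0], "fingers": -1},
    {"slide": [-0.001, -0.0015, -0.019], "twist": [0, 0, 0], "fingers": -1},
    {"slide": [-0.001, -0.0015, -0.0195], "twist": [0, 0, 0], "fingers": -1},
    {"slide": [-0.001, -0.0015, -0.0195], "twist": [0, 0, 0], "fingers": -1},
  ],
)

```text
t: 6.88
tool_pos: [496.0, 150.2, 32.7]
ee_rot: [3.141, -0.0, 2.925]
contact_force: [-2.2, -0.1, 3.4]
width: 0.3
grasp_force: 2.1
```

Call:
servo_tool(
  plan=[
    {"slide": [0, 0, -0.0007], "twist": [0, 0, 0], "fingers": -1},
    {"slide": [0, 0, -0.001], "twist": [0, 0, 0], "fingers": -1},
    {"slide": [0, 0, -0.001], "twist": [0, 0, 0], "fingers": -1},
  ],
)

```text
t: 7.13
tool_pos: [496.1, 150.1, 32.0]
ee_rot: [3.141, -0.0, 2.925]
contact_force: [-2.2, 1.1, 5.9]
width: 0.0
grasp_force: 3.3
```

Red is tapped. I rise and travel to view the tally.

Call:
servo_tool(
  plan=[
    {"slide": [0, 0, 0.01], "twist": [0, 0, 0], "fingers": -1},
    {"slide": [0, 0, 0.04], "twist": [0, 0, 0], "fingers": -1},
    {"slide": [0, 0, 0.08], "twist": [0, 0, 0], "fingers": -1},
    {"slide": [0, 0, 0.12], "twist": [0, 0, 0], "fingers": -1},
    {"slide": [0, -0.03, 0.14], "twist": [0, 0, 0], "fingers": -1},
    {"slide": [0, -0.07, 0.14], "twist": [0, 0, 0], "fingers": -1},
    {"slide": [0, -0.11, 0.14], "twist": [0, 0, 0], "fingers": -1},
    {"slide": [0, -0.15, 0.14], "twist": [0, 0, 0], "fingers": -1},
    {"slide": [0, -0.19, 0.14], "twist": [0, 0, 0], "fingers": -1},
    {"slide": [0, -0.23, 0.14], "twist": [0, 0, 0], "fingers": -1},
    {"slide": [-0.01, -0.27, 0.14], "twist": [0, 0, 0], "fingers": -1},
    {"slide": [-0.02, -0.31, 0.14], "twist": [0, 0, 0], "fingers": -1},
  ],
)

```text
t: 8.13
tool_pos: [476.2, -162.5, 172.0]
ee_rot: [-3.141, 0.001, 2.925]
contact_force: [0.7, -0.3, -0.8]
width: -0.1
grasp_force: 0.0
```

Call:
servo_tool(
  plan=[
    {"slide": [-0.02, -0.04, 0], "twist": [0, 0, 0], "fingers": -1},
    {"slide": [-0.04, -0.07, 0], "twist": [0, 0, 0], "fingers": -1},
    {"slide": [-0.04, -0.07, 0], "twist": [0, 0, 0], "fingers": -1},
    {"slide": [-0.04, -0.07, 0], "twist": [0, 0, 0], "fingers": -1},
    {"slide": [-0.04, -0.07, 0], "twist": [0, 0, 0], "fingers": -1},
  ],
)

```text
t: 8.55
tool_pos: [436.3, -230.3, 171.8]
ee_rot: [3.141, 0.001, 2.924]
contact_force: [-0.8, 0.5, -0.2]
width: 0.2
grasp_force: 0.0
```

Run:
```python
from cell import arm
import cv2,pickle
from h import *
s=arm.read_state();m=arm.camera_model("wrist");f=arm.grab_frame("wrist")
pickle.dump(m,open("w5.pkl","wb"))
cv2.imwrite("pics/w5.png",f[:,:,::-1]) 
print(s["tool_pos"],s["ee_rot"],s["q"])
c=proj(m,[493,-235,53]);print(c)
x,y=np.clip((c-[100,75]).astype(int),0,[440,330]);print(x,y)
cv2.imwrite("pics/c5.png",cv2.resize(f[y:y+150,x:x+200,::-1],None,fx=4,fy=4,interpolation=2))
```

```text
[ 436.34124531 -230.29896885  171.7537524 ] [3.14141929e+00 6.63675605e-04 2.92386547e+00] [-4.85858735e-01  2.40447023e-01 -3.26254786e-01  1.00350049e+00
  3.42998705e-04 -2.68131507e-01]
[328.83499425 316.12043584]
228 241
```

View pics/c5.png

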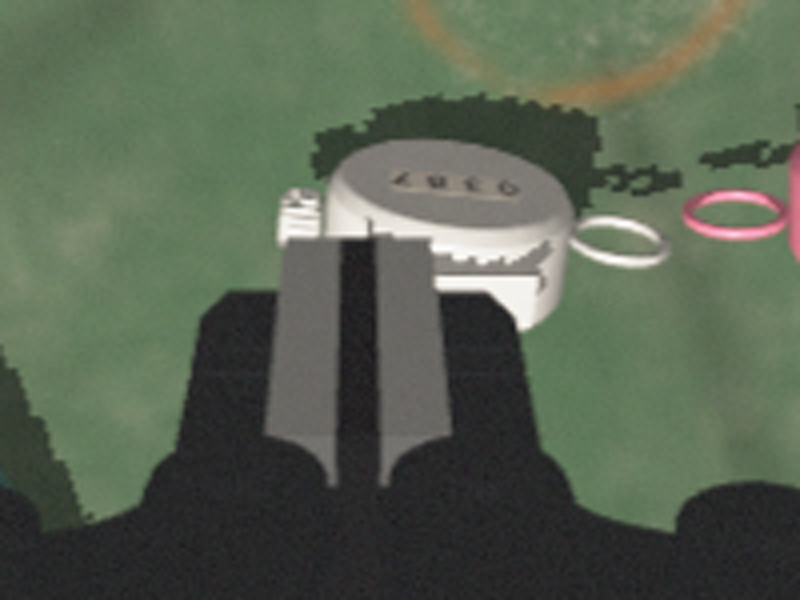

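The finger hides the lever. The ring is at the +y end (image right) and the knob at the −y end. I move forward so the camera is directly above the tally, and compose one last picture.

Call:
servo_tool(
  plan=[
    {"slide": [0.03, 0, 0.0], "twist": [0, 0, 0], "fingers": -1},
    {"slide": [0.06, 0, 0.0], "twist": [0, 0, 0], "fingers": -1},
    {"slide": [0.09, 0, 0.0], "twist": [0, 0, 0], "fingers": -1},
    {"slide": [0.115, 0, 0.0], "twist": [0, 0, 0], "fingers": -1},
    {"slide": [0.125, 0, 0.0], "twist": [0, 0, 0], "fingers": -1},
    {"slide": [0.125, 0, 0.0], "twist": [0, 0, 0], "fingers": -1},
    {"slide": [0.125, 0, 0.0], "twist": [0, 0, 0], "fingers": -1},
  ],
)

```text
t: 9.18
tool_pos: [561.8, -228.3, 170.9]
ee_rot: [3.142, -0.001, 2.928]
contact_force: [-0.2, -0.2, 0.2]
width: 0.3
grasp_force: 0.0
```

Run:
```python
from cell import arm
import cv2,pickle
from h import *
s=arm.read_state();m=arm.camera_model("wrist");f=arm.grab_frame("wrist");g=arm.grab_frame("side")
pickle.dump(m,open("w6.pkl","wb"))
cv2.imwrite("pics/w6.png",f[:,:,::-1]);cv2.imwrite("pics/s6.png",g[:,:,::-1])
print(s["tool_pos"],s["ee_rot"])
c=proj(m,[475,-240,53]);print(c,-m["view"][:3,:3].T@m["view"][:3,3])
x,y=np.clip((c-[70,65]).astype(int),0,[500,350]);print(x,y)
a=cv2.resize(f[y:y+150,x:x+140,::-1],(560,600),interpolation=2)
b=cv2.resize(g[290:365,330:360,::-1],(240,600),interpolation=2)
cv2.imwrite("pics/c6.png",cv2.hconcat([a,b]))
```

```text
[ 561.79809416 -228.33460009  170.93616354] [ 3.14154217e+00 -1.17733921e-03  2.92803038e+00]
[266.58425654 102.60622315] [ 488.82529208 -212.5638566   313.43610182]
196 37
```

View pics/c6.png

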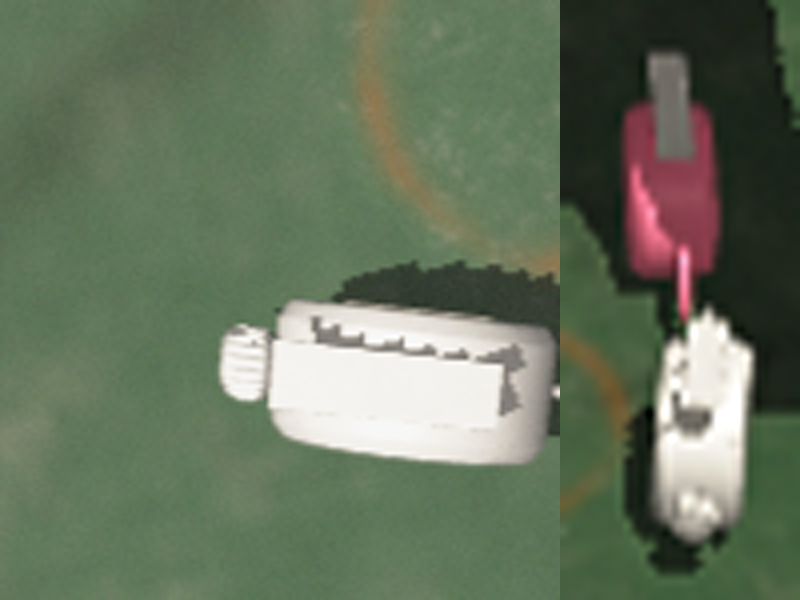

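The top view shows the lever bar running from crop (270,375) at the knob end to (505,395) at the ring end, with a shadow at that second end. I check which end is free by projecting into the side view.

Run:
```python
import pickle
from h import *
from cell import arm
m=pickle.load(open("w6.pkl","rb"));s=arm.camera_model("side")
for n,u,z in(("L",(270,375),52),("R",(505,395),52),("knobL",(222,360),23),("bodyL",(275,365),23),("bodyR",(556,395),23)):
    p=ray(m,(196+u[0]/4,37+u[1]/4),z);q=proj(s,p);print(n,p.round(1),((q-[330,290])*8+[560,0]).round(0))
```

```text
L [ 490.1 -245.9   52. ] [695. 404.]
R [ 500.4 -212.1   52. ] [702. 299.]
knobL [ 486.2 -256.8   23. ] [686. 521.]
bodyL [ 488.8 -248.4   23. ] [688. 494.]
bodyR [ 503.6 -203.7   23. ] [702. 355.]
```

The free end is the left, knob-side one: its shadow offset is larger, so the lever rises toward it. I approach above it at about (491,−243).

Call:
servo_tool(
  plan=[
    {"slide": [-0.03, -0.006, 0], "twist": [0, 0, 0], "fingers": -1},
    {"slide": [-0.06, -0.012, 0], "twist": [0, 0, 0], "fingers": -1},
    {"slide": [-0.071, -0.0152, -0.01], "twist": [0, 0, 0], "fingers": -1},
    {"slide": [-0.071, -0.0152, -0.04], "twist": [0, 0, 0], "fingers": -1},
    {"slide": [-0.071, -0.0152, -0.07], "twist": [0, 0, 0], "fingers": -1},
    {"slide": [-0.071, -0.0152, -0.095], "twist": [0, 0, 0], "fingers": -1},
    {"slide": [-0.071, -0.0152, -0.108], "twist": [0, 0, 0], "fingers": -1},
    {"slide": [-0.071, -0.0152, -0.11], "twist": [0, 0, 0], "fingers": -1},
    {"slide": [-0.071, -0.0152, -0.11], "twist": [0, 0, 0], "fingers": -1},
    {"slide": [-0.071, -0.0152, -0.11], "twist": [0, 0, 0], "fingers": -1},
    {"slide": [-0.071, -0.0152, -0.11], "twist": [0, 0, 0], "fingers": -1},
  ],
)

```text
t: 10.2
tool_pos: [491.2, -245.9, 63.0]
ee_rot: [-3.141, 0.003, 2.925]
contact_force: [0.8, 0.2, 0.3]
width: -0.0
grasp_force: 0.0
```

Call:
servo_tool(
  plan=[
    {"slide": [0, 0.002, -0.003], "twist": [0, 0, 0], "fingers": -1},
    {"slide": [0, 0.002, -0.006], "twist": [0, 0, 0], "fingers": -1},
    {"slide": [0, 0.002, -0.008], "twist": [0, 0, 0], "fingers": -1},
    {"slide": [0, 0.002, -0.009], "twist": [0, 0, 0], "fingers": -1},
    {"slide": [0, 0.002, -0.009], "twist": [0, 0, 0], "fingers": -1},
    {"slide": [0, 0.002, -0.009], "twist": [0, 0, 0], "fingers": -1},
  ],
)

```text
t: 10.7
tool_pos: [490.3, -243.4, 52.4]
ee_rot: [3.141, 0.0, 2.925]
contact_force: [-0.8, 0.4, -0.2]
width: 0.3
grasp_force: 0.3
```

Call:
servo_tool(
  plan=[
    {"slide": [0, 0, -0.001], "twist": [0, 0, 0], "fingers": -1},
    {"slide": [0, 0, -0.002], "twist": [0, 0, 0], "fingers": -1},
    {"slide": [0, 0, -0.003], "twist": [0, 0, 0], "fingers": -1},
    {"slide": [0, 0, -0.003], "twist": [0, 0, 0], "fingers": -1},
    {"slide": [0, 0, -0.003], "twist": [0, 0, 0], "fingers": -1},
  ],
)

```text
t: 11.12
tool_pos: [490.3, -243.3, 49.4]
ee_rot: [3.141, 0.0, 2.925]
contact_force: [-1.3, -0.8, 2.1]
width: 0.3
grasp_force: 0.6
```

Call:
servo_tool(
  plan=[
    {"slide": [0, 0, -0.001], "twist": [0, 0, 0], "fingers": -1},
    {"slide": [0, 0, -0.002], "twist": [0, 0, 0], "fingers": -1},
    {"slide": [0, 0, -0.002], "twist": [0, 0, 0], "fingers": -1},
    {"slide": [0, 0, -0.002], "twist": [0, 0, 0], "fingers": -1},
  ],
)

```text
t: 11.45
tool_pos: [490.2, -243.5, 47.4]
ee_rot: [-3.141, -0.0, 2.925]
contact_force: [-0.5, -1.9, 2.2]
width: -0.1
grasp_force: 1.0
```

Call:
servo_tool(
  plan=[
    {"slide": [0, 0, -0.0005], "twist": [0, 0, 0], "fingers": -1},
    {"slide": [0, 0, -0.0007], "twist": [0, 0, 0], "fingers": -1},
    {"slide": [0, 0, -0.0007], "twist": [0, 0, 0], "fingers": -1},
  ],
)

```text
t: 11.7
tool_pos: [490.2, -243.5, 46.8]
ee_rot: [-3.141, 0.0, 2.925]
contact_force: [-0.8, -1.6, 2.9]
width: 0.2
grasp_force: 1.7
```

Clicked (about 6 mm down at about 3 N). I lift clear.

Call:
servo_tool(
  plan=[
    {"slide": [0, 0, 0.004], "twist": [0, 0, 0], "fingers": -1},
    {"slide": [0, 0, 0.01], "twist": [0, 0, 0], "fingers": -1},
    {"slide": [0, 0, 0.03], "twist": [0, 0, 0], "fingers": -1},
    {"slide": [0, 0, 0.06], "twist": [0, 0, 0], "fingers": -1},
    {"slide": [0, 0, 0.1], "twist": [0, 0, 0], "fingers": -1},
    {"slide": [0.03, 0, 0.12], "twist": [0, 0, 0], "fingers": -1},
    {"slide": [0.06, 0.01, 0.123], "twist": [0, 0, 0], "fingers": -1},
    {"slide": [0.072, 0.0155, 0.124], "twist": [0, 0, 0], "fingers": -1},
    {"slide": [0.072, 0.0155, 0.124], "twist": [0, 0, 0], "fingers": -1},
    {"slide": [0.072, 0.0155, 0.124], "twist": [0, 0, 0], "fingers": -1},
    {"slide": [0.072, 0.0155, 0.124], "twist": [0, 0, 0], "fingers": -1},
  ],
)

```text
t: 12.62
tool_pos: [560.8, -227.5, 170.1]
ee_rot: [3.141, -0.003, 2.925]
contact_force: [-0.1, -0.1, -0.4]
width: -0.0
grasp_force: 0.0
```

Run:
```python
from cell import arm
import cv2
from h import *
s=arm.read_state();g=arm.grab_frame("side")[:,:,::-1];o=cv2.imread("pics/s6.png")
print(s["tool_pos"],s["contact_force"])
d=cv2.absdiff(g,o).max(2)
print("tally diff",(d[300:365,330:365]>60).sum(),"counter diff",(d[195:260,300:350]>60).sum())
```

```text
[ 560.84025058 -227.45609395  170.07520705] [-0.05111433 -0.06417804 -0.42044881]
tally diff 19 counter diff 0
```

```bash
python3 -c "
from cell import arm
print(arm.close_job())"
```

```text
the job is handed in; nothing more can be done
None
```

I tapped the blue, leftmost white and red keys in that order, clicked the tally lever, and handed the job in. Force and depth readings point to all four registering, the tally and counter look unmoved in the side view, and the hand-in returned no verdict.

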